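Pack the leading kit into its foam tray

ROBOT

A 7-joint arm with a two-finger parallel gripper is mounted at the origin on the work surface. World frame = base frame: x ahead of the robot, y to its left, z up, the work surface at z = 0. Lengths are in m, angles in rad, forces in N, time in s.
With the tool pointing down it reaches from about 0.4 to 0.85 m from the base axis. Payload 4.5 kg.
Tool frame: the origin (TCP) lies at the very end of the fingers, on their centre line; the grasp point (between the pads) lies 19 mm behind it; z points along the fingers, y is the line along which they close (so a half turn about z gives the same grasp; the last joint's range is limited). The gripper opens to 88 mm and grips with 3 to 60 N. Pads are 18 mm wide; open, the fingers measure 123 mm over their backs; the gripper's body (75 mm by 187 mm) begins 45 mm behind the grasp point.
Start: joints at [-1.139, 0.689, -0.195, 1.565, 0.157, 0.902, -0.215], TCP at [0.242, 0.576, 0.239] pointing down, gripper open.
Joint ranges: [-3.01, 3.01], [-0.46, 2.08], [-1.47, 1.51], [0.13, 2.56], [-1, 4.14], [0.04, 2.09], [-2.66, 2.66]. Speed limits (rad/s): [2.57, 2.57, 3.14, 3.14, 3.14, 3.14, 3.14].

INTERFACE

Orientations are given as a unit quaternion [x, y, z, w].
In Python, from plant import r gives the robot as it stands.
- The arm moves only by the tool carry_out, never from a script. Its argument "plan" is a list of rows, each an object with "rot": the turn, a rotation vector about the tool's x, y, z in rad, a list of three; "xyz": the shift along the tool's x, y, z in m, a list of three; "grip": the closure in counts, from 0 (fully open) to 255 (shut). In form: [{"rot": [wx, wy, wz], "xyz": [dx, dy, dz], "grip": grip}, ...]. A call has 1 to 8 rows; each row is the pose to reach, as a shift and turn from the pose commanded when the call began, along the tool's axes at that moment; what a row does not reach only later rows make up. A row lasts 1/12 s, in which the tool goes at most 41.7 mm and 7.16 degrees, less where a joint would pass 70% of its speed; a pose out of reach is approached as far as the arm can. A call with a gripper value outside its range is refused whole. The fingers move at their own pace and stop on an object; "squeeze" is the grip in N (left out, the last holds). Time passes only in rows, so rows that repeat a pose let the fingers close. It gives the time, the measured TCP pose, the force, the opening and the grip force at its end, in the units of the state.
- r.get_state(): the state, without advancing time (a new reading comes with each control period).
- r.snapshot(name): name is "scene" or "top" or "wrist"; returns the picture (384x512x3 uint8, red, green, blue); there is no depth.
- r.camera_params(name): a dict with "fx", "fy", "cx", "cy" (pixels), "position" and "attitude" of the camera in the world; the wrist camera has in their place "hand_eye" (4x4, takes a point from camera to tool coordinates, whose origin is the TCP and whose axes are the flange's). Camera axes: x right, y down, z forward; pixel columns grow to the right and rows downward; lengths in m; the calibration is good to about 2 mm. A picture is of the moment at which its call begins: read the wrist's pose just before it. camera_params takes no time and is no camera call.
- r.finish_job(): hands the job in; it is judged then, once.
The state is a dict: "clock": time; "q": joint angles; "qd": joint speeds; "joint_torque": joint torques, N m; "tool_pos": TCP position; "eef_rot": TCP orientation; "contact_force": force on the tool from outside, world axes, zero at the start; "moment": the same for the moment, N m; "opening": opening from 0.0 (shut) to 1.0 (fully open); "finger_force": force on a finger pad.
Only numpy, scipy, OpenCV 4.12 (cv2) and the standard library are available. Lean on these libraries where they do the work, as an engineer would, in place of code of your own. Each camera call takes 0.05 s, during which the arm holds its last target. There are 200 camera calls.

TASK

The stained-glass class is over: pack the leading kit. Gently lay (do not drop) the glass cutter, the lathekin, the lead knife and the running pliers each into its own cut-out in the foam of the wooden tray, lying flat on the cut-out's floor, right way up and pointing the way the cut-out is shaped. The marker pen and the square-ended putty knife do not belong to this kit: leave them where they lie on the bench.

Things in the scene. Friction and masses are not known exactly. Their poses are not given: they have to be found in the camera images.
- glass_cutter: Pencil-type glass cutter lying on the bench: straight round bare-metal barrel 14 mm across (it does not roll), ending at +x in a slim steel wheel head 7 mm wide with no cap or clip. 148 mm long, about 70 g. Origin: on its underside below the place to grip (14 mm across the y axis there, 14 mm high); x runs along it, from the tail at -85 mm to the wheel at +63 mm; z up.
- lathekin: Lathekin (fid): flat white nylon blade 26 mm wide, 10 mm thick, 153 mm long, rounded at the tail and tapering to a blunt 11 mm nose at +x; about 50 g. Origin: on its underside below the place to grip (26 mm across y); tail end at x = -65 mm, taper from +50 mm, nose end at +88 mm; z up.
- lead_knife: Lead knife: dark wooden handle 24 mm wide and 22 mm high with a dark steel weight at the tail, brass ferrule, and a broad, flat, ROUND-ended steel blade 42 mm wide and 3 mm thick at half the handle's height. 162 mm long, about 150 g. Origin: on the handle's underside below the place to grip (24 mm across y); x from the tail at -78 mm to the blade's end at +84 mm (blade from +35 mm); z up.
- pliers: Running pliers, closed and rigid: steel joint 28 mm across y and 14 mm high, jaws to +x ending in a 26 mm wide nose at +62 mm, two black-sleeved handles 53 mm across at their widest, ending at x = -88 mm. 150 mm long, about 190 g. Origin: on the underside below the joint, where it is to be gripped (flat sides, x = -16 to +16 mm); z up.
- marker: Felt marker pen: grey plastic barrel 15 mm thick with a black cap and clip at +x, 140 mm long, about 30 g. Not part of the kit. Origin: underside near its middle; x from -75 to +65 mm; z up.
- putty_knife: Putty knife: dark wooden handle like the lead knife's but with no steel weight, and a flared, SQUARE-ended blade 44 mm wide; 168 mm long, about 120 g. Not part of the kit. Origin: handle's underside; x from the tail at -80 mm to the blade's square end at +88 mm; z up.
- foam_cutter: Foam block 200x80x34 mm, fixed; four in the tray (walls to 46 mm above bench), order varies. Glass cutter's cut-out: straight slot 28 mm wide, x -92..+68 mm. Floor light grey, 10 mm above origin (24 mm deep). Black-floored finger channel, as deep, across all blocks at x -26..+26. Origin: centre of underside, z up; the tool lies origin over origin, x along x.
- foam_lathekin: Foam block 200x80x34 mm, fixed; four in the tray (walls to 46 mm above bench), order varies. Lathekin's cut-out: slot 40 mm wide, x -72..+60 mm, then 28 wide to +96. Floor light grey, 10 mm above origin (24 mm deep). Black-floored finger channel, as deep, across all blocks at x -26..+26. Origin: centre of underside, z up; the tool lies origin over origin, x along x.
- foam_knife: Foam block 200x80x34 mm, fixed; four in the tray (walls to 46 mm above bench), order varies. Lead knife's cut-out: 38 mm wide, x -86..-26 (handle), 54 wide, +26..+92 (blade). Floor light grey, 10 mm above origin (24 mm deep). Black-floored finger channel, as deep, across all blocks at x -26..+26. Origin: centre of underside, z up; the tool lies origin over origin, x along x.
- foam_pliers: Foam block 200x80x34 mm, fixed; four in the tray (walls to 46 mm above bench), order varies. Running pliers' cut-out: 66 mm wide, x -96..-26 (handles), 38 wide, +26..+70 (jaws). Floor light grey, 10 mm above origin (24 mm deep). Black-floored finger channel, as deep, across all blocks at x -26..+26. Origin: centre of underside, z up; the tool lies origin over origin, x along x.
Mind the look-alikes: they are no part of the job. There is more than one size of the lathekin; the one meant has the size given above.

How it is judged:
By the outcome, as a careful person would: the job done as asked, in the order asked, and still so for the second after the job is handed in, with the robot touching nothing.
It also fails if it takes over 128 s, if anything falls off the work surface, if the arm or the gripper's body presses on something with over 40 N, if the wrist force passes 120 N, or if a joint passes its speed limit or range.

## Working session

There is one attempt and no reset: what is moved stays moved. The work goes in short steps, Python scripts to look and compute and a tool call to move; the robot and the scene stay as the last step left them, time stands still between calls to the robot, and variables do not carry over. Pictures are saved under pics/ and viewed, at most 18 in all, crops included, and the job is handed in when it is done.

Besides the shell and the picture viewer there is one more tool, called after "Call:" as name(argument=value, ...) on one line, values as JSON. carry_out: Moves the arm, as the interface text tells. Its arguments: {"type":"object","properties":{"plan":{"type":"array"},"squeeze":{"type":"number"}},"required":["plan"]}

```bash
ls; mkdir -p pics
python3 - <<'E'
from plant import r
import cv2
for n in("scene","top"):
    im=r.snapshot(n); cv2.imwrite(f"pics/{n}0.png",im[:,:,::-1]); print(n,r.camera_params(n))
    cv2.imwrite(f"pics/{n}0b.png",cv2.resize(im[:,:,::-1],(800,600),interpolation=cv2.INTER_CUBIC))
print(r.camera_params("wrist")); print(r.get_state())
E
```

```text
pics
scene {'fx': 458.85179653273605, 'fy': 458.85179653273605, 'cx': 258.19413082345034, 'cy': 176.24252478039588, 'position': array([1.03474809, 0.81793231, 1.08039421]), 'attitude': array([ 0.32063951,  0.87459028, -0.34426448, -0.1173206 ])}
top {'fx': 417.69769038875376, 'fy': 417.69769038875376, 'cx': 259.0352110238925, 'cy': 192.65429395071345, 'position': array([0.19599149, 0.04112497, 1.16677572]), 'attitude': array([ 0.71967332, -0.68701296,  0.06921467, -0.07275187])}
{'fx': 320.44124860517434, 'fy': 320.44124860517434, 'cx': 255.73416366670966, 'cy': 193.89027809325557, 'hand_eye': array([[ 2.48403329e-04, -9.53408321e-01, -3.01682798e-01,
         7.83798873e-02],
       [ 9.99998881e-01,  6.81869516e-04, -1.33152113e-03,
        -3.02612249e-04],
       [ 1.47519163e-03, -3.01682130e-01,  9.53407424e-01,
        -1.46202833e-01],
       [ 0.00000000e+00,  0.00000000e+00,  0.00000000e+00,
         1.00000000e+00]])}
{'clock': 0.1, 'q': array([-1.13919885,  0.68991043, -0.19454386,  1.56624045,  0.15732537,
        0.90248697, -0.21511555]), 'qd': array([ 0.00224732, -0.00223861,  0.00063278, -0.00380541, -0.00156334,
       -0.00172193,  0.0023465 ]), 'joint_torque': array([-4.62974815e-03, -5.28494024e+01, -1.27249941e+00, -1.53835845e+01,
       -5.27085748e-02,  1.90262435e-03,  3.76587866e-05]), 'tool_pos': array([0.24193208, 0.57566195, 0.23798428]), 'eef_rot': array([ 1.97543314e-01,  9.80293812e-01, -8.18608842e-04, -1.02573201e-04]), 'contact_force': array([-0.83257633, -0.44571362, -0.03868897]), 'moment': array([-0.0354707 , -0.04069229, -0.00843833]), 'finger_force': 0.0, 'opening': 0.9961897780507338}
```

View pics/top0b.png

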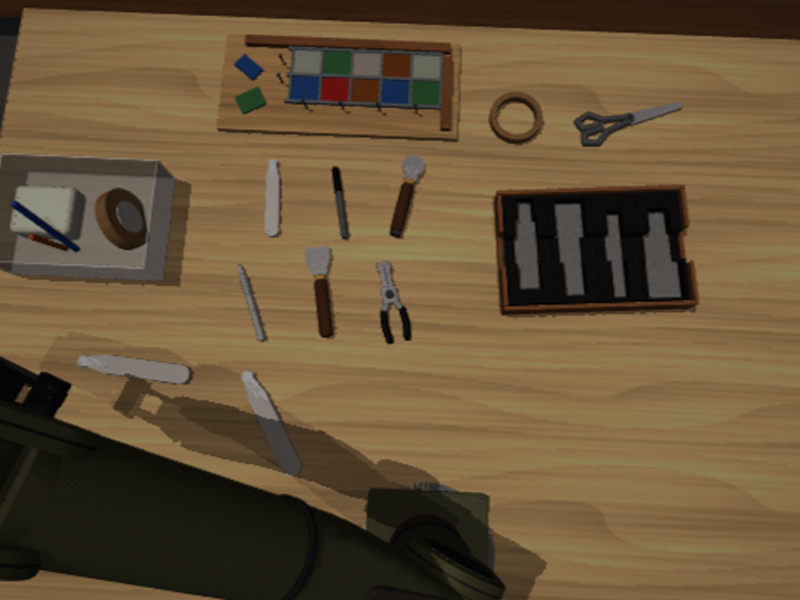

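View pics/scene0b.png

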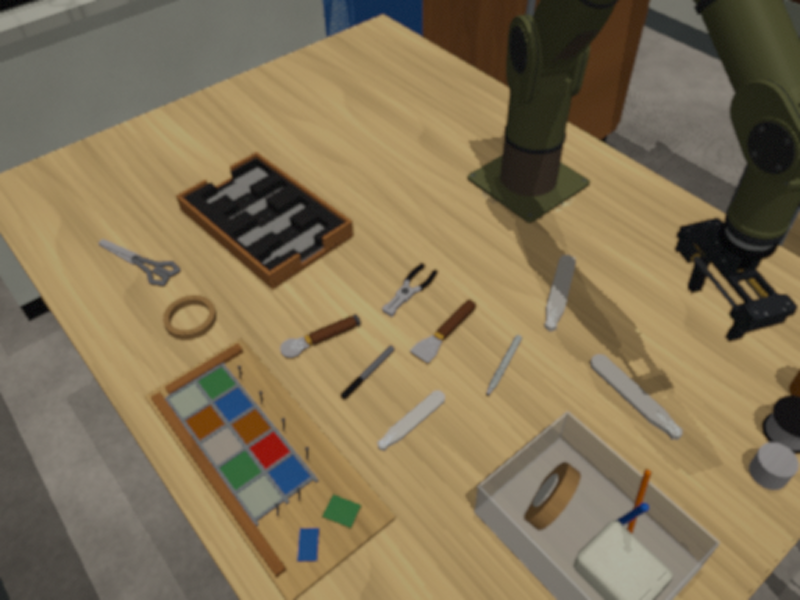

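Scene in the top view at 800x600, listed by pixel:
- **Lathekin look-alikes:** A (273,197), about 75 px; B (134,368), about 112 px; C (271,422), about 112 px. A seems the right size.
- **Pen-like:** glass cutter (252,302), bare metal; marker (340,202), black cap.
- **Knives:** lead knife (407,195), round blade; putty knife (320,292), square blade.
- **Others:** pliers (392,300); scissors (630,120) don't belong to the job; tray (597,248).

Next I measure the tools and take one close crop.

```bash
cat > h.py <<'E'
import numpy as np, cv2
from scipy.spatial.transform import Rotation as R
from plant import r
def cam(n,st=None):
    p=r.camera_params(n); K=np.array([[p['fx'],0,p['cx']],[0,p['fy'],p['cy']],[0,0,1]])
    if n=="wrist":
        T=p['hand_eye']; st=st or r.get_state(); Rt=R.from_quat(st['eef_rot']).as_matrix()
        return K,Rt@T[:3,:3],Rt@T[:3,3]+st['tool_pos']
    return K,R.from_quat(p['attitude']).as_matrix(),np.array(p['position'])
def cast(c,uv,z):
    K,Rc,t=c; uv=np.atleast_2d(uv).astype(float)
    d=(Rc@np.linalg.inv(K)@np.c_[uv,np.ones(len(uv))].T).T
    return (t+d*((z-t[2])/d[:,2])[:,None])[:,:2]
def proj(c,P):
    K,Rc,t=c; q=(K@(Rc.T@(np.atleast_2d(P)-t).T)).T; return q[:,:2]/q[:,2:]
def axis(pts):
    "min-area rectangle of world points: centre, long, short, angle of long axis"
    (c,s,a)=cv2.minAreaRect((pts*1000).astype(np.float32)); b=cv2.boxPoints((c,s,a))
    e=[b[1]-b[0],b[2]-b[1]]; e=max(e,key=np.linalg.norm)
    return np.array(c)/1000,max(s),min(s),np.arctan2(e[1],e[0])
def goal(xyz,yaw,st=None):
    """tool shift/turn to bring TCP to xyz, pointing down, finger line y at world angle yaw (mod pi)"""
    st=st or r.get_state(); Rt=R.from_quat(st['eef_rot']); best=None
    for k in(-1,0,1):
        y=np.array([np.cos(yaw+k*np.pi),np.sin(yaw+k*np.pi),0]); z=np.array([0,0,-1.]); x=np.cross(y,z)
        w=(Rt.inv()*R.from_matrix(np.c_[x,y,z])).as_rotvec()
        if best is None or np.linalg.norm(w)<np.linalg.norm(best): best=w
    return np.round(Rt.inv().apply(np.array(xyz)-st['tool_pos']),4),np.round(best,3)
E
python3 - <<'E'
from h import *
im=cv2.imread("pics/top0.png"); c=cam("top")
hsv=cv2.cvtColor(im,cv2.COLOR_BGR2HSV)
bg=cv2.medianBlur(im,5)
# bench wood is saturated mid/bright; tools: grey/white or dark
m=((hsv[...,1]<75)|(hsv[...,2]<85)).astype(np.uint8)
m=cv2.morphologyEx(m,cv2.MORPH_CLOSE,np.ones((3,3)))
n,l,s,ce=cv2.connectedComponentsWithStats(m)
for i in range(1,n):
    if 60<s[i,4]<15000:
        ct,_=cv2.findContours((l==i).astype(np.uint8),0,cv2.CHAIN_APPROX_NONE)
        a=axis(cast(c,ct[0][:,0],.007)); print((ce[i]*1.5625).round(),s[i,4],a[0].round(3),round(a[1]),round(a[2]),round(np.degrees(a[3]),1))
cr=im[110:215,300:455]; cv2.imwrite("pics/tray.png",cv2.resize(cr,None,fx=5,fy=5,interpolation=cv2.INTER_CUBIC))
E
```

```text
[455.  16.] 8347 [0.9   0.086] 1598 293 -87.4
[367.  74.] 4282 [0.871 0.185] 421 174 85.8
[248.  67.] 171 [0.886 0.38 ] 54 32 51.2
[250. 100.] 225 [0.815 0.37 ] 51 44 -61.7
[519. 106.] 133 [ 0.821 -0.153] 93 49 79.9
[616. 122.] 727 [ 0.798 -0.363] 213 70 -80.1
[513. 135.] 124 [ 0.771 -0.137] 98 44 76.9
[340. 135.] 309 [0.751 0.197] 456 8 -89.9
[ 89. 218.] 8978 [0.563 0.651] 368 244 -90.0
[406. 193.] 518 [0.634 0.057] 167 42 -6.8
[272. 199.] 467 [0.621 0.311] 155 29 4.9
[340. 203.] 245 [0.614 0.182] 144 16 12.0
[592. 252.] 9696 [ 0.543 -0.29 ] 358 238 -85.7
[321. 287.] 625 [0.445 0.204] 169 45 11.8
[391. 303.] 499 [0.431 0.077] 150 51 13.0
[251. 304.] 265 [0.417 0.331] 147 16 21.4
```

View pics/tray.png

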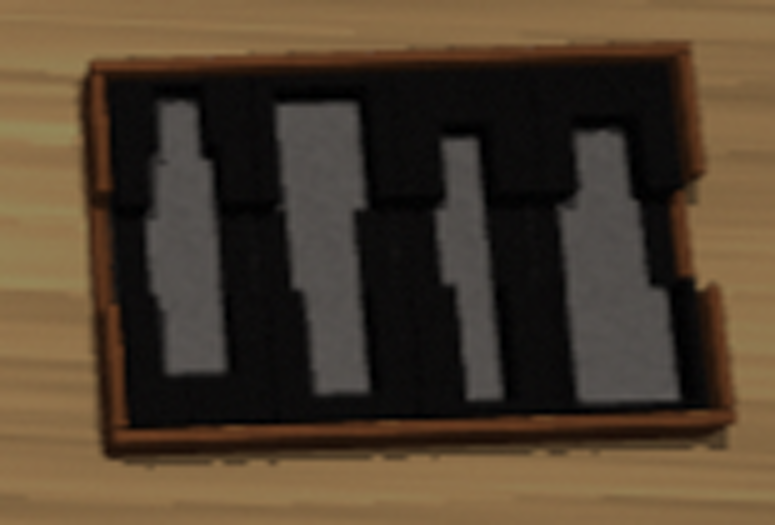

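The tray crop (5x, offset 300,110) shows the slots from left to right: lathekin (185,240), knife (325,250), cutter (470,270), pliers (615,265). All have their +x end at the top, which is world +x. A measures 155x29 mm, so it is the lathekin wanted. All four tools already point roughly +x. The cutter comes first.

```bash
python3 -c "
from h import *
print(goal([.427,.335,.2],np.radians(111.4)))"
```

```text
(array([-0.2638, -0.1501,  0.0383]), array([-0.002, -0.001, -0.771]))
```

Call:
carry_out(plan=[{"rot":[0,0,-0.77],"xyz":[-0.264,-0.15,0.038],"grip":100},{"rot":[0,0,-0.77],"xyz":[-0.264,-0.15,0.038],"grip":100},{"rot":[0,0,-0.77],"xyz":[-0.264,-0.15,0.038],"grip":100},{"rot":[0,0,-0.77],"xyz":[-0.264,-0.15,0.038],"grip":100},{"rot":[0,0,-0.77],"xyz":[-0.264,-0.15,0.038],"grip":100},{"rot":[0,0,-0.77],"xyz":[-0.264,-0.15,0.038],"grip":100},{"rot":[0,0,-0.77],"xyz":[-0.264,-0.15,0.038],"grip":100},{"rot":[0,0,-0.77],"xyz":[-0.264,-0.15,0.038],"grip":100}])

```text
clock: 0.77
tool_pos: [0.4316, 0.3278, 0.1992]
eef_rot: [-0.181, 0.983, -0.003, -0.0]
contact_force: [-0.7, -0.6, 0.6]
opening: 0.606
finger_force: 0.0
```

Call:
carry_out(plan=[{"rot":[0,0,0],"xyz":[0,0,0],"grip":100},{"rot":[0,0,0],"xyz":[0,0,0],"grip":100},{"rot":[0,0,0],"xyz":[0,0,0],"grip":100},{"rot":[0,0,0],"xyz":[0,0,0],"grip":100}], squeeze=20)

```text
clock: 1.1
tool_pos: [0.426, 0.3377, 0.201]
eef_rot: [-0.187, 0.982, 0.001, -0.0]
contact_force: [0.2, -0.1, 0.5]
opening: 0.614
finger_force: 0.0
```

```bash
cat > look.py <<'E'
from h import *
import sys
def shot(name):
    st=r.get_state(); im=r.snapshot("wrist")[:,:,::-1].copy(); cv2.imwrite(f"pics/{name}.png",im); np.save(f"pics/{name}.npy",st,allow_pickle=True)
    return im,cam("wrist",st),st
E
python3 - <<'E'
from look import *
im,c,st=shot("w1"); print(st['tool_pos'],st['opening'])
hsv=cv2.cvtColor(im,cv2.COLOR_BGR2HSV)
p=proj(c,[.427,.335,.007]); print(p, np.r_[proj(c,[st['tool_pos'].tolist()])])
E
```

```text
[0.42600905 0.33773365 0.20100181] 0.6140711298037536
[[253.20650061 168.58053093]] [[256.15851573 254.70139203]]
```

View pics/w1.png

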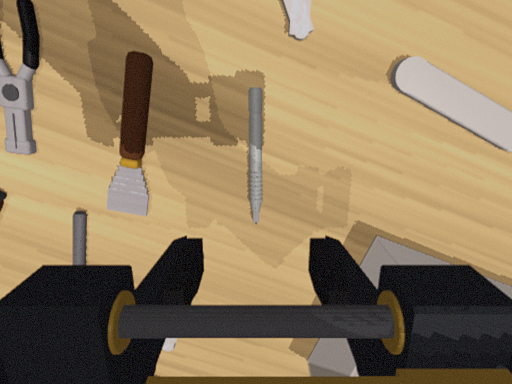

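The wrist view shows the cutter upright, with its tail at (256,88) and wheel tip at (256,222), centred between the fingers. It already lies along the gripper's x axis.

Run:
```python
from look import *
im=cv2.imread("pics/w1.png"); st=np.load("pics/w1.npy",allow_pickle=True).item(); c=cam("wrist",st)
t=cast(c,[[256,89],[256,221]],.007); d=t[1]-t[0]; L=np.linalg.norm(d); a=np.arctan2(d[1],d[0]); o=t[0]+d/L*(.085/.148*L)
print(t,L,np.degrees(a),o); print(goal([*o,.004],a+np.pi/2))
```

```text
[[0.34947711 0.30765342]
 [0.4829356  0.3603472 ]] 0.14348450927133172 21.54572985547196 [0.42612557 0.33791674]
(array([-1.00e-04, -0.00e+00,  1.97e-01]), array([ 0.001,  0.   , -0.   ]))
```

Call:
carry_out(plan=[{"rot":[0,0,0],"xyz":[0,0,0.04],"grip":120},{"rot":[0,0,0],"xyz":[0,0,0.08],"grip":120},{"rot":[0,0,0],"xyz":[0,0,0.12],"grip":120},{"rot":[0,0,0],"xyz":[0,0,0.155],"grip":120},{"rot":[0,0,0],"xyz":[0,0,0.18],"grip":120},{"rot":[0,0,0],"xyz":[0,0,0.193],"grip":120},{"rot":[0,0,0],"xyz":[0,0,0.197],"grip":120},{"rot":[0,0,0],"xyz":[0,0,0.197],"grip":120}])

```text
clock: 1.82
tool_pos: [0.4262, 0.3366, 0.003]
eef_rot: [-0.186, 0.983, -0.0, -0.001]
contact_force: [0.2, -0.2, 0.1]
opening: 0.53
finger_force: 0.0
```

Call:
carry_out(plan=[{"rot":[0,0,0],"xyz":[0,0,0],"grip":255},{"rot":[0,0,0],"xyz":[0,0,0],"grip":255},{"rot":[0,0,0],"xyz":[0,0,0],"grip":255},{"rot":[0,0,0],"xyz":[0,0,0],"grip":255},{"rot":[0,0,0],"xyz":[0,0,0],"grip":255},{"rot":[0,0,0],"xyz":[0,0,0],"grip":255}], squeeze=25)

```text
clock: 2.32
tool_pos: [0.4278, 0.3361, 0.0044]
eef_rot: [-0.185, 0.983, 0.0, 0.001]
contact_force: [-0.4, -0.6, 4.7]
opening: 0.147
finger_force: 25.0
```

Gripped: opening 13 mm, force 25 N. Next I lift and carry it over the tray.

```bash
python3 -c "
from h import *
print(goal([.545,-.27,.26],np.radians(94.3)))"
```

```text
(array([ 0.1107, -0.607 , -0.2562]), array([0.001, 0.001, 0.297]))
```

Call:
carry_out(plan=[{"rot":[0,0,0],"xyz":[0,0,-0.02],"grip":255},{"rot":[0,0,0],"xyz":[0,0,-0.05],"grip":255},{"rot":[0,0,0],"xyz":[0,0,-0.09],"grip":255},{"rot":[0,0,0],"xyz":[0,0,-0.13],"grip":255},{"rot":[0,0,0],"xyz":[0.002,-0.01,-0.16],"grip":255},{"rot":[0,0,0],"xyz":[0.008,-0.04,-0.18],"grip":255},{"rot":[0,0,0],"xyz":[0.015,-0.08,-0.18],"grip":255},{"rot":[0,0,0],"xyz":[0.022,-0.12,-0.18],"grip":255}])

```text
clock: 2.98
tool_pos: [0.4512, 0.2157, 0.1854]
eef_rot: [-0.186, 0.983, 0.001, 0.002]
contact_force: [0.9, 0.2, -0.8]
opening: 0.147
finger_force: 25.0
```

Call:
carry_out(plan=[{"rot":[0,0,0],"xyz":[0.007,-0.04,-0.01],"grip":255},{"rot":[0,0,0],"xyz":[0.014,-0.08,-0.015],"grip":255},{"rot":[0,0,0],"xyz":[0.021,-0.12,-0.02],"grip":255},{"rot":[0,0,0],"xyz":[0.028,-0.16,-0.025],"grip":255},{"rot":[0,0,0],"xyz":[0.035,-0.2,-0.03],"grip":255},{"rot":[0,0,0],"xyz":[0.042,-0.24,-0.035],"grip":255},{"rot":[0,0,0],"xyz":[0.049,-0.28,-0.04],"grip":255},{"rot":[0,0,0],"xyz":[0.056,-0.32,-0.05],"grip":255}])

```text
clock: 3.65
tool_pos: [0.5137, -0.1049, 0.2334]
eef_rot: [-0.185, 0.983, 0.0, -0.001]
contact_force: [0.5, 0.6, -0.9]
opening: 0.15
finger_force: 25.0
```

Call:
carry_out(plan=[{"rot":[0,0,0.1],"xyz":[0.006,-0.035,-0.01],"grip":255},{"rot":[0,0,0.2],"xyz":[0.012,-0.07,-0.02],"grip":255},{"rot":[0,0,0.297],"xyz":[0.018,-0.11,-0.026],"grip":255},{"rot":[0,0,0.297],"xyz":[0.024,-0.14,-0.026],"grip":255},{"rot":[0,0,0.297],"xyz":[0.03,-0.16,-0.026],"grip":255},{"rot":[0,0,0.297],"xyz":[0.033,-0.167,-0.026],"grip":255},{"rot":[0,0,0.297],"xyz":[0.033,-0.167,-0.026],"grip":255},{"rot":[0,0,0.297],"xyz":[0.033,-0.167,-0.026],"grip":255}])

```text
clock: 4.32
tool_pos: [0.5443, -0.2684, 0.2594]
eef_rot: [-0.038, 0.999, 0.001, -0.0]
contact_force: [0.1, 0.6, -0.3]
opening: 0.152
finger_force: 25.0
```

Run:
```python
from look import *
im,c,st=shot("w2"); print(st['tool_pos'],st['opening'])
```

```text
[ 0.54433746 -0.26835008  0.25937232] 0.1520777078803226
```

View pics/w2.png

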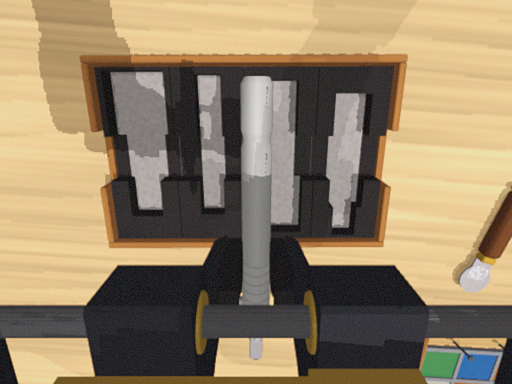

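The wrist view shows the cutter held straight at (256,200). The tray corners are at (82,57), (405,57), (383,246) and (110,246). The slots from left to right are pliers (140,140), cutter (212,140), knife (285,150) and lathekin (345,160). I take the tray pose from its rim and check it against the slot floors.

Run:
```python
from look import *
im=cv2.imread("pics/w2.png"); st=np.load("pics/w2.npy",allow_pickle=True).item(); c=cam("wrist",st)
hsv=cv2.cvtColor(im,cv2.COLOR_BGR2HSV)
# reddish-brown rim + black interior = tray mask
H,S,V=cv2.split(hsv)
m=(((S>140)&(V>50))|(V<60)).astype(np.uint8); 
rim=((S>150)&(V>60)).astype(np.uint8)
ys,xs=np.nonzero(rim[40:250,60:420]); print(len(xs),xs.min()+60,xs.max()+60,ys.min()+40,ys.max()+40)
P=cast(c,[[82,57],[405,57],[383,246],[110,246]],.046); print(P.round(4)); 
print([round(np.linalg.norm(P[i]-P[(i+1)%4]),4) for i in range(4)], P.mean(0))
d=(P[1]-P[0])+(P[2]-P[3]); a=np.arctan2(d[1],d[0])-np.pi/2; print("tray x dir deg",np.degrees(a))
# slot floors: grey components
g=((S<40)&(V>80)).astype(np.uint8); g[:,235:275]=0; g[:60]=0; g[240:]=0
n,l,s,ce=cv2.connectedComponentsWithStats(g)
for i in range(1,n):
    if s[i,4]>300:
        v,u=np.nonzero(l==i)
        for row in (v.min()+3,int(np.median(v)),v.max()-3):
            uu=u[v==row]; print(i,row,uu.min(),uu.max(),cast(c,[[uu.min()-.5,row],[uu.max()+.5,row]],.01).round(4).tolist())
        print(cast(c,[[u[v==v.min()].mean(),v.min()],[u[v==v.max()].mean(),v.max()]],.01).round(4).tolist())
```

```text
8088 80 406 54 247
[[ 0.4445 -0.457 ]
 [ 0.4189 -0.123 ]
 [ 0.6346 -0.1034]
 [ 0.6604 -0.441 ]]
[np.float64(0.335), np.float64(0.2166), np.float64(0.3385), np.float64(0.2166)] [ 0.53959991 -0.28108376]
tray x dir deg 4.382101609751791
1 75 111 162 [[0.4592, -0.444], [0.4546, -0.3839]]
1 127 118 167 [[0.5183, -0.439], [0.5137, -0.3785]]
1 206 139 162 [[0.6187, -0.4169], [0.6163, -0.3856]]
[[0.4537, -0.4138], [0.6216, -0.4]]
2 78 197 219 [[0.4549, -0.3445], [0.4529, -0.3179]]
2 141 201 223 [[0.5276, -0.3381], [0.5254, -0.3099]]
2 204 204 223 [[0.6094, -0.3321], [0.6074, -0.3061]]
[[0.4507, -0.3325], [0.6125, -0.3175]]
3 84 275 295 [[0.4545, -0.2535], [0.4527, -0.2291]]
3 156 275 294 [[0.5392, -0.2455], [0.5373, -0.2206]]
3 221 275 297 [[0.6262, -0.2373], [0.6239, -0.2068]]
[[0.4503, -0.2416], [0.6293, -0.221]]
4 96 336 365 [[0.4624, -0.1804], [0.4597, -0.1451]]
4 154 327 360 [[0.5317, -0.1812], [0.5285, -0.139]]
4 224 332 348 [[0.6247, -0.1611], [0.6229, -0.1385]]
[[0.4577, -0.1643], [0.6282, -0.1498]]
```

Run:
```python
from look import *
st=np.load("pics/w2.npy",allow_pickle=True).item(); c=cam("wrist",st)
P=cast(c,[[256,77],[255.5,358]],st['tool_pos'][2]+.003); print(P, np.linalg.norm(P[1]-P[0]))
d=(P[1]-P[0])/np.linalg.norm(P[1]-P[0]); print((P-st['tool_pos'][:2])@d, np.degrees(np.arctan2(d[1],d[0])))
print(goal([.5427,-.322,.08],np.radians(94.4)),goal([.5427,-.322,.016],np.radians(94.4)))
```

```text
[[ 0.45980173 -0.2750752 ]
 [ 0.60705392 -0.26402532]] 0.1476662030381407
[-0.08480196  0.06286425] 4.2914613486585695
(array([ 0.0062, -0.0546,  0.1795]), array([ 0.002, -0.   ,  0.001])) (array([ 0.0061, -0.0547,  0.2435]), array([ 0.002, -0.   ,  0.001]))
```

The cutter sits in the grip at -85/+63 mm, so it is exactly on its origin. I lower it into its slot.

Call:
carry_out(plan=[{"rot":[0,0,0],"xyz":[0.004,-0.03,0.02],"grip":255},{"rot":[0,0,0],"xyz":[0.006,-0.055,0.05],"grip":255},{"rot":[0,0,0],"xyz":[0.006,-0.055,0.09],"grip":255},{"rot":[0,0,0],"xyz":[0.006,-0.055,0.13],"grip":255},{"rot":[0,0,0],"xyz":[0.006,-0.055,0.16],"grip":255},{"rot":[0,0,0],"xyz":[0.006,-0.055,0.18],"grip":255},{"rot":[0,0,0],"xyz":[0.006,-0.055,0.18],"grip":255},{"rot":[0,0,0],"xyz":[0.006,-0.055,0.18],"grip":255}])

```text
clock: 5.03
tool_pos: [0.5431, -0.3228, 0.0794]
eef_rot: [-0.039, 0.999, 0.001, -0.001]
contact_force: [0.5, 0.5, -0.2]
opening: 0.146
finger_force: 25.0
```

Call:
carry_out(plan=[{"rot":[0,0,0],"xyz":[0,0,0.015],"grip":255},{"rot":[0,0,0],"xyz":[0,0,0.03],"grip":255},{"rot":[0,0,0],"xyz":[0,0,0.042],"grip":255},{"rot":[0,0,0],"xyz":[0,0,0.052],"grip":255},{"rot":[0,0,0],"xyz":[0,0,0.059],"grip":255},{"rot":[0,0,0],"xyz":[0,0,0.063],"grip":255},{"rot":[0,0,0],"xyz":[0,0,0.064],"grip":255},{"rot":[0,0,0],"xyz":[0,0,0.064],"grip":255}])

```text
clock: 5.7
tool_pos: [0.5437, -0.325, 0.0192]
eef_rot: [-0.038, 0.999, -0.001, 0.001]
contact_force: [-6.0, 2.4, 19.8]
opening: 0.151
finger_force: 25.0
```

There is 20 N of contact about 4 mm early, so I look before releasing.

Call:
carry_out(plan=[{"rot":[0,0,0],"xyz":[0,0,-0.004],"grip":255},{"rot":[0,0,0],"xyz":[0,0,-0.004],"grip":255},{"rot":[0,0,0],"xyz":[0,0,-0.004],"grip":255}])

```text
clock: 5.95
tool_pos: [0.5434, -0.3254, 0.0201]
eef_rot: [-0.038, 0.999, -0.0, 0.001]
contact_force: [-0.5, -0.6, 0.2]
opening: 0.149
finger_force: 25.0
```

Run:
```python
from look import *
im,c,st=shot("w3"); print(st['tool_pos'],st['contact_force'])
s=r.snapshot("scene")[:,:,::-1]; cv2.imwrite("pics/s3.png",s)
a=cv2.resize(s[85:190,105:235],(495,400),interpolation=cv2.INTER_CUBIC)
b=cv2.resize(im[0:290,100:400],(300,290)); 
o=np.zeros((400,800,3),np.uint8); o[:,:495]=a; o[:290,500:]=b; cv2.imwrite("pics/c3.png",o)
```

```text
[ 0.54342854 -0.32543423  0.0201475 ] [-0.50166238 -0.62034443  0.21525936]
```

View pics/c3.png

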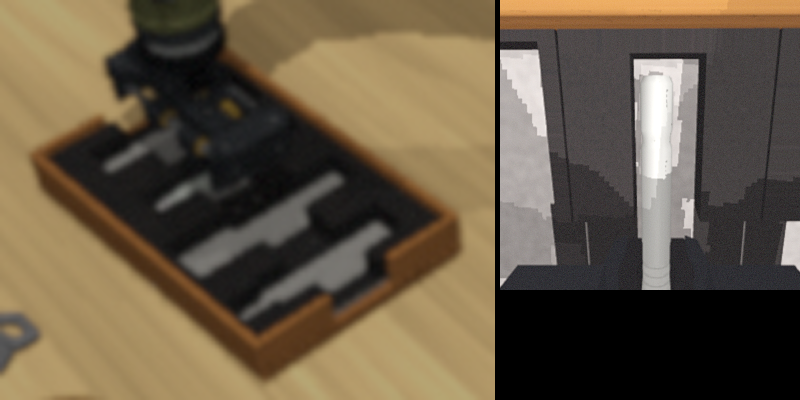

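The cutter is inside the slot and nearly on the floor; the tray evidently has a base about 5 mm thick. The cutter is at column 657 and the floor centre at 666, so it is about 4 mm to -y. I shift it, set it down and release.

Call:
carry_out(plan=[{"rot":[0,0,0],"xyz":[0,0,-0.003],"grip":255},{"rot":[0,0,0],"xyz":[0,0.004,-0.003],"grip":255},{"rot":[0,0,0],"xyz":[0,0.004,-0.003],"grip":255},{"rot":[0,0,0],"xyz":[0,0.004,0.0],"grip":255},{"rot":[0,0,0],"xyz":[0,0.004,0.0],"grip":255}])

```text
clock: 6.47
tool_pos: [0.5428, -0.3209, 0.0194]
eef_rot: [-0.038, 0.999, 0.0, 0.0]
contact_force: [-0.2, -0.2, -0.0]
opening: 0.148
finger_force: 25.0
```

Call:
carry_out(plan=[{"rot":[0,0,0],"xyz":[0,0,0],"grip":200},{"rot":[0,0,0],"xyz":[0,0,0],"grip":180},{"rot":[0,0,0],"xyz":[0,0,0],"grip":170},{"rot":[0,0,0],"xyz":[0,0,0],"grip":170}])

```text
clock: 6.8
tool_pos: [0.5425, -0.3214, 0.0196]
eef_rot: [-0.038, 0.999, 0.0, -0.0]
contact_force: [0.4, 0.4, -0.2]
opening: 0.336
finger_force: 0.0
```

Call:
carry_out(plan=[{"rot":[0,0,0],"xyz":[0,0,-0.02],"grip":170},{"rot":[0,0,0],"xyz":[0,0,-0.05],"grip":170},{"rot":[0,0,0],"xyz":[0,0,-0.09],"grip":160},{"rot":[0,0,0],"xyz":[0,0,-0.13],"grip":140},{"rot":[0,0,0],"xyz":[0,0,-0.17],"grip":120},{"rot":[0,0,0],"xyz":[0,0,-0.18],"grip":100},{"rot":[0,0,0],"xyz":[0,0,-0.18],"grip":100},{"rot":[0,0,0],"xyz":[0,0,-0.18],"grip":100}])

```text
clock: 7.47
tool_pos: [0.5422, -0.3215, 0.1995]
eef_rot: [-0.037, 0.999, -0.0, -0.0]
contact_force: [-0.1, -0.1, -0.5]
opening: 0.607
finger_force: 0.0
```

Run:
```python
from look import *
im,c,st=shot("w4"); print(st['tool_pos'],st['contact_force'])
# next: above the lathekin. rough pose from the top picture: centre (.621,.311), 4.9 deg; origin = centre-11.5mm
a=np.radians(4.9); o=np.array([.621,.311])-.0115*np.array([np.cos(a),np.sin(a)]); print(o,goal([*o,.2],a+np.pi/2))
```

```text
[ 0.54218627 -0.32146659  0.19947186] [-0.11568386 -0.10466935 -0.54233818]
[0.60954203 0.31001771] (array([-0.1153,  0.6243, -0.0015]), array([ 0.001, -0.002, -0.01 ]))
```

View pics/w4.png

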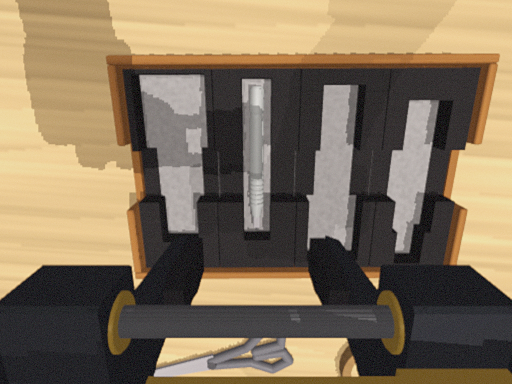

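The cutter lies flat in its slot, from (256,85) to (256,230). On to the lathekin.

Call:
carry_out(plan=[{"rot":[0,0,0],"xyz":[-0.007,0.04,0],"grip":100},{"rot":[0,0,0],"xyz":[-0.015,0.08,0],"grip":100},{"rot":[0,0,0],"xyz":[-0.022,0.12,0],"grip":100},{"rot":[0,0,0],"xyz":[-0.03,0.16,0],"grip":100},{"rot":[0,0,0],"xyz":[-0.037,0.2,0],"grip":100},{"rot":[0,0,0],"xyz":[-0.045,0.24,0],"grip":100},{"rot":[0,0,0],"xyz":[-0.052,0.28,0],"grip":100},{"rot":[0,0,0],"xyz":[-0.06,0.32,0],"grip":100}])

```text
clock: 8.18
tool_pos: [0.5766, 0.0038, 0.1972]
eef_rot: [-0.038, 0.999, -0.0, -0.002]
contact_force: [0.4, 0.7, -0.1]
opening: 0.608
finger_force: 0.0
```

Call:
carry_out(plan=[{"rot":[0,0,0],"xyz":[-0.007,0.04,0],"grip":100},{"rot":[0,0,0],"xyz":[-0.015,0.08,0],"grip":100},{"rot":[0,0,0],"xyz":[-0.022,0.12,0],"grip":100},{"rot":[0,0,0],"xyz":[-0.03,0.16,0],"grip":100},{"rot":[0,0,0],"xyz":[-0.037,0.2,0],"grip":100},{"rot":[0,0,0],"xyz":[-0.045,0.24,0],"grip":100},{"rot":[0,0,0],"xyz":[-0.052,0.28,0],"grip":100},{"rot":[0,0,-0.01],"xyz":[-0.056,0.305,0],"grip":100}])

```text
clock: 8.85
tool_pos: [0.6089, 0.3158, 0.1967]
eef_rot: [-0.045, 0.999, 0.001, -0.002]
contact_force: [-1.0, 0.7, 0.3]
opening: 0.606
finger_force: 0.0
```

Call:
carry_out(plan=[{"rot":[0,0,0],"xyz":[0,0,0],"grip":100},{"rot":[0,0,0],"xyz":[0,0,0],"grip":100},{"rot":[0,0,0],"xyz":[0,0,0],"grip":100}])

```text
clock: 9.1
tool_pos: [0.6107, 0.3084, 0.1974]
eef_rot: [-0.042, 0.999, -0.002, -0.001]
contact_force: [0.5, -0.6, 0.7]
opening: 0.608
finger_force: 0.0
```

```bash
cat > meas.py <<'E'
from look import *
def blob(im,c,m,z,near):
    "component nearest pixel 'near': rectangle on plane z"
    m=cv2.morphologyEx(m.astype(np.uint8),cv2.MORPH_OPEN,np.ones((3,3)))
    n,l,s,ce=cv2.connectedComponentsWithStats(m); k=l.copy(); 
    i=max((i for i in range(1,n) if s[i,4]>300),key=lambda i:-np.linalg.norm(ce[i]-near))
    ct=cv2.findContours((l==i).astype(np.uint8),0,cv2.CHAIN_APPROX_NONE)[0][0][:,0]
    return s[i],axis(cast(c,ct,z)),ct
E
python3 - <<'E'
from meas import *
im,c,st=shot("w5"); print(st['tool_pos'])
H,S,V=cv2.split(cv2.cvtColor(im,cv2.COLOR_BGR2HSV))
m=(S<45)&(V>130); m[240:]=0
s,a,ct=blob(im,c,m,.010,proj(c,[.61,.31,.01])[0]); print(s,a[0],a[1:3],np.degrees(a[3]))
cv2.drawContours(im,[ct],-1,(0,0,255),1); cv2.imwrite("pics/w5d.png",im)
E
```

```text
[0.610743   0.30841243 0.19735902]
[ 248  104   26  136 2443] [0.61639856 0.31178638] (148.55401611328125, 25.026256561279297) 4.0395775
```

View pics/w5d.png

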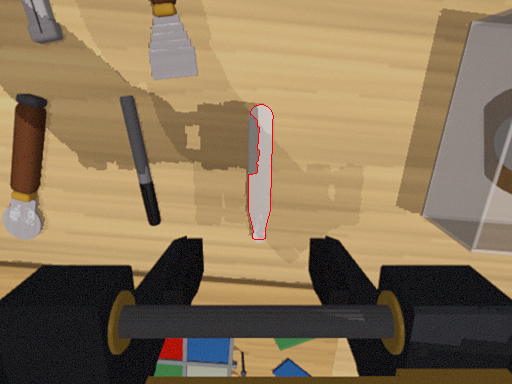

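The lathekin has its tail at (261,104) and nose at (259,240). A shadow on the left edge ate into the mask. I use the end points.

Run:
```python
from look import *
st=np.load("pics/w5.npy",allow_pickle=True).item(); c=cam("wrist",st)
t=cast(c,[[261,104],[259,240]],.009); d=t[1]-t[0]; L=np.linalg.norm(d); d/=L; a=np.arctan2(d[1],d[0]); o=t[0]+d*(.065+(L-.153)/2)
print(L,np.degrees(a),o); print(goal([*o,.004],a+np.pi/2))
im=cv2.imread("pics/w5.png"); print(im[150,240:280].mean(1).round().tolist())
print(cast(c,[[248,150],[273,150]],.01), o+d*0)
```

```text
0.15013250238956213 4.2512651313046215 [0.6057515 0.3113159]
(array([0.0047, 0.0047, 0.1939]), array([-0.004, -0.002,  0.009]))
[98.0, 95.0, 100.0, 95.0, 96.0, 96.0, 102.0, 95.0, 111.0, 116.0, 115.0, 118.0, 115.0, 118.0, 120.0, 117.0, 116.0, 116.0, 119.0, 168.0, 180.0, 178.0, 178.0, 181.0, 179.0, 179.0, 178.0, 180.0, 181.0, 179.0, 179.0, 175.0, 152.0, 143.0, 141.0, 144.0, 143.0, 146.0, 142.0, 141.0]
[[0.58967603 0.29717711]
 [0.58744371 0.32324183]] [0.6057515 0.3113159]
```

Call:
carry_out(plan=[{"rot":[0,0,0.009],"xyz":[0.004,0.005,0.04],"grip":100},{"rot":[0,0,0.009],"xyz":[0.004,0.005,0.08],"grip":100},{"rot":[0,0,0.009],"xyz":[0.004,0.005,0.12],"grip":100},{"rot":[0,0,0.009],"xyz":[0.004,0.005,0.155],"grip":100},{"rot":[0,0,0.009],"xyz":[0.004,0.005,0.18],"grip":100},{"rot":[0,0,0.009],"xyz":[0.004,0.005,0.191],"grip":100},{"rot":[0,0,0.009],"xyz":[0.004,0.005,0.194],"grip":100},{"rot":[0,0,0.009],"xyz":[0.004,0.005,0.194],"grip":100}])

```text
clock: 9.82
tool_pos: [0.6073, 0.3141, 0.0057]
eef_rot: [-0.037, 0.999, -0.0, -0.0]
contact_force: [0.2, -0.5, -0.4]
opening: 0.604
finger_force: 0.0
```

Call:
carry_out(plan=[{"rot":[0,0,0],"xyz":[0,0,0],"grip":255},{"rot":[0,0,0],"xyz":[0,0,0],"grip":255},{"rot":[0,0,0],"xyz":[0,0,0],"grip":255},{"rot":[0,0,0],"xyz":[0,0,0],"grip":255},{"rot":[0,0,0],"xyz":[0,0,0],"grip":255},{"rot":[0,0,0],"xyz":[0,0,0],"grip":255}], squeeze=25)

```text
clock: 10.32
tool_pos: [0.6075, 0.3154, 0.0068]
eef_rot: [-0.038, 0.999, 0.0, 0.001]
contact_force: [-1.1, -0.6, 6.2]
opening: 0.288
finger_force: 25.0
```

```bash
python3 -c "
from h import *
print(r.get_state()['tool_pos'],goal([.5305,-.161,.2],np.radians(94.4)))"
```

```text
[0.60751675 0.31543778 0.00681712] (array([ 0.1127, -0.4691, -0.1935]), array([ 0.   ,  0.001, -0.001]))
```

Gripped, opening 25 mm. I lift and carry it to the lathekin slot.

Call:
carry_out(plan=[{"rot":[0,0,0],"xyz":[0,0,-0.015],"grip":255},{"rot":[0,0,0],"xyz":[0,0,-0.04],"grip":255},{"rot":[0,0,0],"xyz":[0,0,-0.075],"grip":255},{"rot":[0,0,0],"xyz":[0,0,-0.115],"grip":255},{"rot":[0,0,0],"xyz":[0.004,-0.02,-0.15],"grip":255},{"rot":[0,0,0],"xyz":[0.01,-0.05,-0.175],"grip":255},{"rot":[0,0,0],"xyz":[0.02,-0.085,-0.19],"grip":255},{"rot":[0,0,0],"xyz":[0.03,-0.125,-0.194],"grip":255}])

```text
clock: 10.98
tool_pos: [0.5874, 0.1901, 0.204]
eef_rot: [-0.04, 0.999, 0.002, 0.003]
contact_force: [0.8, 0.0, -0.8]
opening: 0.288
finger_force: 25.0
```

Call:
carry_out(plan=[{"rot":[0,0,0],"xyz":[0.01,-0.04,0],"grip":255},{"rot":[0,0,0],"xyz":[0.02,-0.08,0],"grip":255},{"rot":[0,0,0],"xyz":[0.03,-0.12,0],"grip":255},{"rot":[0,0,0],"xyz":[0.04,-0.16,0],"grip":255},{"rot":[0,0,0],"xyz":[0.05,-0.2,0],"grip":255},{"rot":[0,0,0],"xyz":[0.06,-0.24,0],"grip":255},{"rot":[0,0,0],"xyz":[0.07,-0.28,0],"grip":255},{"rot":[0,0,0],"xyz":[0.077,-0.31,0],"grip":255}])

```text
clock: 11.65
tool_pos: [0.5318, -0.1308, 0.2003]
eef_rot: [-0.037, 0.999, -0.001, -0.0]
contact_force: [0.9, 0.6, -0.2]
opening: 0.286
finger_force: 25.0
```

Call:
carry_out(plan=[{"rot":[0,0,0],"xyz":[0.003,-0.025,0],"grip":255},{"rot":[0,0,0],"xyz":[0.006,-0.034,0],"grip":255},{"rot":[0,0,0],"xyz":[0.006,-0.034,0],"grip":255},{"rot":[0,0,0],"xyz":[0.006,-0.034,0],"grip":255},{"rot":[0,0,0],"xyz":[0.006,-0.034,0],"grip":255}])

```text
clock: 12.07
tool_pos: [0.5305, -0.158, 0.2001]
eef_rot: [-0.04, 0.999, 0.001, 0.001]
contact_force: [-0.3, 1.6, 0.1]
opening: 0.289
finger_force: 25.0
```

Run:
```python
from look import *
im,c,st=shot("w6"); print(st['tool_pos'],st['opening'])
# where block origin/edges should fall
ce=np.array([.5396,-.2811]); a=np.radians(4.4); X=np.array([np.cos(a),np.sin(a)]);Y=np.array([-X[1],X[0]])
for x,y in((-.072,.1),(-.072,.14),(.096,.106),(.096,.134)):
    p=ce+x*X+y*Y; q=proj(c,[*p,.015])[0]; cv2.circle(im,tuple(int(v) for v in q),2,(0,0,255),-1)
cv2.imwrite("pics/w6d.png",im)
print(goal([.5305,-.161,.09],np.radians(94.4)))
```

```text
[ 0.53051877 -0.15800163  0.20007448] 0.28879654650414444
(array([ 0.0004, -0.0032,  0.11  ]), array([0.002, 0.001, 0.004]))
```

View pics/w6d.png

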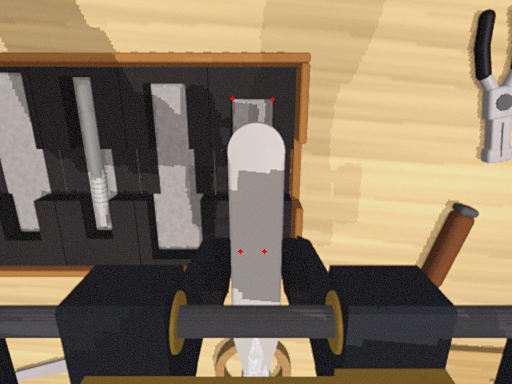

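The predicted slot corners (red) match the floor edge at (232..272, 99). The lathekin is held centred and straight, with its tail at row 122. I lower it.

Call:
carry_out(plan=[{"rot":[0,0,0],"xyz":[0,-0.003,0.03],"grip":255},{"rot":[0,0,0],"xyz":[0,-0.003,0.065],"grip":255},{"rot":[0,0,0],"xyz":[0,-0.003,0.1],"grip":255},{"rot":[0,0,0],"xyz":[0,-0.003,0.12],"grip":255},{"rot":[0,0,0],"xyz":[0,-0.003,0.135],"grip":255},{"rot":[0,0,0],"xyz":[0,-0.003,0.145],"grip":255},{"rot":[0,0,0],"xyz":[0,-0.003,0.145],"grip":255},{"rot":[0,0,0],"xyz":[0,-0.003,0.145],"grip":255}])

```text
clock: 12.78
tool_pos: [0.5306, -0.1626, 0.0548]
eef_rot: [-0.039, 0.999, 0.0, 0.0]
contact_force: [-0.3, 0.2, 0.1]
opening: 0.287
finger_force: 25.0
```

Run:
```python
from look import *
s6=np.load("pics/w6.npy",allow_pickle=True).item(); c=cam("wrist",s6)
P=cast(c,[[256,122.5]],s6['tool_pos'][2]+.004)[0]-s6['tool_pos'][:2]; print("tail rel TCP",P)
st=r.get_state(); print(st['tool_pos'],goal([.5305,-.1615,.05],np.radians(94.4)))
```

```text
tail rel TCP [-0.06593462 -0.00552996]
[ 0.53062556 -0.16264887  0.05483548] (array([0.    , 0.0012, 0.0048]), array([0.001, 0.   , 0.001]))
```

Tail at -66 mm, which is right. I lower the last part slowly.

Call:
carry_out(plan=[{"rot":[0,0,0],"xyz":[0,0.001,0.01],"grip":255},{"rot":[0,0,0],"xyz":[0,0.001,0.018],"grip":255},{"rot":[0,0,0],"xyz":[0,0.001,0.025],"grip":255},{"rot":[0,0,0],"xyz":[0,0.001,0.03],"grip":255},{"rot":[0,0,0],"xyz":[0,0.001,0.0325],"grip":255},{"rot":[0,0,0],"xyz":[0,0.001,0.033],"grip":255},{"rot":[0,0,0],"xyz":[0,0.001,0.033],"grip":255}])

```text
clock: 13.37
tool_pos: [0.5298, -0.1629, 0.0227]
eef_rot: [-0.038, 0.999, -0.0, -0.0]
contact_force: [-2.4, 0.1, 11.5]
opening: 0.283
finger_force: 25.0
```

Contact with the floor at 11 N. I ease off 1 mm, release and lift. Next I work out the approach to the lead knife.

Call:
carry_out(plan=[{"rot":[0,0,0],"xyz":[0,0,-0.001],"grip":255},{"rot":[0,0,0],"xyz":[0,0,-0.001],"grip":180},{"rot":[0,0,0],"xyz":[0,0,-0.001],"grip":150},{"rot":[0,0,0],"xyz":[0,0,-0.001],"grip":140},{"rot":[0,0,0],"xyz":[0,0,-0.001],"grip":140}])

```text
clock: 13.78
tool_pos: [0.53, -0.163, 0.0224]
eef_rot: [-0.038, 0.999, 0.0, -0.0]
contact_force: [0.2, 0.1, 0.3]
opening: 0.45
finger_force: 0.0
```

Call:
carry_out(plan=[{"rot":[0,0,0],"xyz":[0,0,-0.02],"grip":140},{"rot":[0,0,0],"xyz":[0,0,-0.05],"grip":140},{"rot":[0,0,0],"xyz":[0,0,-0.09],"grip":130},{"rot":[0,0,0],"xyz":[0,0,-0.13],"grip":120},{"rot":[0,0,0],"xyz":[0,0,-0.17],"grip":100},{"rot":[0,0,0],"xyz":[0,0,-0.178],"grip":100},{"rot":[0,0,0],"xyz":[0,0,-0.178],"grip":100}])

```text
clock: 14.37
tool_pos: [0.5321, -0.1633, 0.2036]
eef_rot: [-0.038, 0.999, -0.001, 0.003]
contact_force: [0.7, 0.2, -0.9]
opening: 0.609
finger_force: 0.0
```

Run:
```python
from look import *
im,c,st=shot("w7"); print(st['tool_pos'],st['opening'])
# knife: top rectangle centre (.634,.057), -6.8 deg; origin = centre-3mm
a=np.radians(-6.8); o=np.array([.634,.057])-.003*np.array([np.cos(a),np.sin(a)]); print(o,goal([*o,.2],a+np.pi/2))
```

```text
[ 0.53205106 -0.16329835  0.2036361 ] 0.6087554444274427
[0.6310211  0.05735521] (array([-0.1169,  0.2124,  0.0015]), array([-0.001,  0.002,  0.194]))
```

View pics/w7.png

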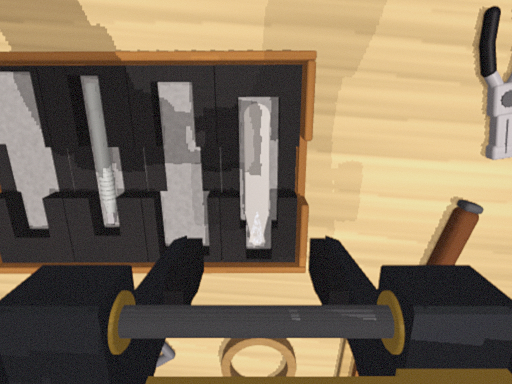

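The lathekin lies in its slot, from (257,105) to (257,248). On to the lead knife. Its dark weighted tail is at (468,208), and its round blade was seen earlier.

Call:
carry_out(plan=[{"rot":[0,0,0.05],"xyz":[-0.018,0.033,0],"grip":100},{"rot":[0,0,0.1],"xyz":[-0.036,0.066,0],"grip":100},{"rot":[0,0,0.15],"xyz":[-0.055,0.1,0],"grip":100},{"rot":[0,0,0.194],"xyz":[-0.073,0.133,0],"grip":100},{"rot":[0,0,0.194],"xyz":[-0.091,0.166,0],"grip":100},{"rot":[0,0,0.194],"xyz":[-0.107,0.195,0],"grip":100},{"rot":[0,0,0.194],"xyz":[-0.117,0.212,0],"grip":100},{"rot":[0,0,0.194],"xyz":[-0.117,0.212,0],"grip":100}])

```text
clock: 15.08
tool_pos: [0.6305, 0.0645, 0.1979]
eef_rot: [0.055, 0.998, 0.002, -0.001]
contact_force: [-0.7, 0.6, -0.6]
opening: 0.606
finger_force: 0.0
```

Call:
carry_out(plan=[{"rot":[0,0,0],"xyz":[0,0,0],"grip":100},{"rot":[0,0,0],"xyz":[0,0,0],"grip":100}])

```text
clock: 15.25
tool_pos: [0.6293, 0.0556, 0.1985]
eef_rot: [0.059, 0.998, -0.001, -0.002]
contact_force: [-0.2, -0.4, -0.6]
opening: 0.607
finger_force: 0.0
```

Run:
```python
from look import *
im,c,st=shot("w8"); print(st['tool_pos'],st['opening'])
```

```text
[0.6292503  0.05559628 0.19854876] 0.6068077731601282
```

View pics/w8.png

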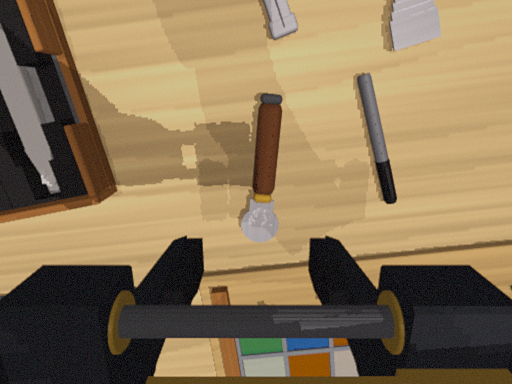

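The knife has its tail with the dark weight at (271,95) and its round blade end at (260,242). It is the lead knife.

Run:
```python
from look import *
st=np.load("pics/w8.npy",allow_pickle=True).item(); c=cam("wrist",st)
t=cast(c,[[271,95],[260,242]],.011); d=t[1]-t[0]; L=np.linalg.norm(d); d/=L; a=np.arctan2(d[1],d[0]); o=t[0]+d*(.078+(L-.162)/2)
print(L,np.degrees(a),o); print(goal([*o,.005],a+np.pi/2))
```

```text
0.16124264719074216 -10.453527048147604 [0.63087942 0.06445815]
(array([-0.0008,  0.0101,  0.194 ]), array([-0.003, -0.003,  0.063]))
```

Call:
carry_out(plan=[{"rot":[0,0,0.063],"xyz":[-0.001,0.01,0.04],"grip":100},{"rot":[0,0,0.063],"xyz":[-0.001,0.01,0.08],"grip":100},{"rot":[0,0,0.063],"xyz":[-0.001,0.01,0.12],"grip":100},{"rot":[0,0,0.063],"xyz":[-0.001,0.01,0.155],"grip":100},{"rot":[0,0,0.063],"xyz":[-0.001,0.01,0.18],"grip":100},{"rot":[0,0,0.063],"xyz":[-0.001,0.01,0.191],"grip":100},{"rot":[0,0,0.063],"xyz":[-0.001,0.01,0.194],"grip":100},{"rot":[0,0,0.063],"xyz":[-0.001,0.01,0.194],"grip":100}])

```text
clock: 15.97
tool_pos: [0.6327, 0.0661, 0.0066]
eef_rot: [0.091, 0.996, -0.0, -0.0]
contact_force: [-0.5, -0.4, 0.1]
opening: 0.605
finger_force: 0.0
```

Call:
carry_out(plan=[{"rot":[0,0,0],"xyz":[0,0,0],"grip":255},{"rot":[0,0,0],"xyz":[0,0,0],"grip":255},{"rot":[0,0,0],"xyz":[0,0,0],"grip":255},{"rot":[0,0,0],"xyz":[0,0,0],"grip":255},{"rot":[0,0,0],"xyz":[0,0,0],"grip":255},{"rot":[0,0,0],"xyz":[0,0,0],"grip":255}], squeeze=35)

```text
clock: 16.47
tool_pos: [0.6334, 0.0667, 0.0077]
eef_rot: [0.09, 0.996, -0.0, 0.001]
contact_force: [-0.7, -1.5, 5.7]
opening: 0.268
finger_force: 34.9
```

```bash
python3 -c "
from h import *
print(r.get_state()['tool_pos'],goal([.5365,-.2412,.2],np.radians(94.4)))"
```

```text
[0.63337831 0.06672204 0.00770655] (array([ 0.0396, -0.3204, -0.1923]), array([-0.   ,  0.001, -0.258]))
```

Call:
carry_out(plan=[{"rot":[0,0,0],"xyz":[0,0,-0.015],"grip":255},{"rot":[0,0,0],"xyz":[0,0,-0.04],"grip":255},{"rot":[0,0,0],"xyz":[0,0,-0.075],"grip":255},{"rot":[0,0,0],"xyz":[0,0,-0.115],"grip":255},{"rot":[0,0,0],"xyz":[0.002,-0.02,-0.15],"grip":255},{"rot":[0,0,0],"xyz":[0.006,-0.05,-0.175],"grip":255},{"rot":[0,0,0],"xyz":[0.01,-0.085,-0.19],"grip":255},{"rot":[0,0,0],"xyz":[0.015,-0.125,-0.192],"grip":255}])

```text
clock: 17.13
tool_pos: [0.5975, -0.0518, 0.2033]
eef_rot: [0.089, 0.996, 0.001, 0.004]
contact_force: [1.5, -0.3, -0.8]
opening: 0.271
finger_force: 34.9
```

Call:
carry_out(plan=[{"rot":[0,0,-0.06],"xyz":[0.005,-0.04,0],"grip":255},{"rot":[0,0,-0.13],"xyz":[0.01,-0.08,0],"grip":255},{"rot":[0,0,-0.2],"xyz":[0.015,-0.12,0],"grip":255},{"rot":[0,0,-0.258],"xyz":[0.02,-0.155,0],"grip":255},{"rot":[0,0,-0.258],"xyz":[0.023,-0.18,0],"grip":255},{"rot":[0,0,-0.258],"xyz":[0.025,-0.195,0],"grip":255},{"rot":[0,0,-0.258],"xyz":[0.025,-0.195,0],"grip":255},{"rot":[0,0,-0.258],"xyz":[0.025,-0.195,0],"grip":255}])

```text
clock: 17.8
tool_pos: [0.5356, -0.2406, 0.1991]
eef_rot: [-0.038, 0.999, 0.0, 0.0]
contact_force: [-0.2, 1.1, -1.0]
opening: 0.269
finger_force: 34.9
```

Call:
carry_out(plan=[{"rot":[0,0,0],"xyz":[0,0,0],"grip":255},{"rot":[0,0,0],"xyz":[0,0,0],"grip":255}])

```text
clock: 17.97
tool_pos: [0.5368, -0.2379, 0.1991]
eef_rot: [-0.04, 0.999, 0.001, 0.0]
contact_force: [0.6, 0.1, -2.2]
opening: 0.263
finger_force: 34.9
```

Run:
```python
from look import *
im,c,st=shot("w9"); print(st['tool_pos'],st['opening'])
ce=np.array([.5396,-.2811]); a=np.radians(4.4); X=np.array([np.cos(a),np.sin(a)]);Y=np.array([-X[1],X[0]])
for x,y in((-.086,.021),(-.086,.059),(.092,.013),(.092,.067)):
    p=ce+x*X+y*Y; q=proj(c,[*p,.015])[0]; cv2.circle(im,tuple(int(v) for v in q),2,(0,0,255),-1)
cv2.imwrite("pics/w9d.png",im)
print(goal([.5365,-.2412,.06],np.radians(94.4)))
```

```text
[ 0.53676678 -0.23793227  0.19909605] 0.2629639267188492
(array([ 0.0005, -0.0032,  0.139 ]), array([0.001, 0.001, 0.004]))
```

View pics/w9d.png

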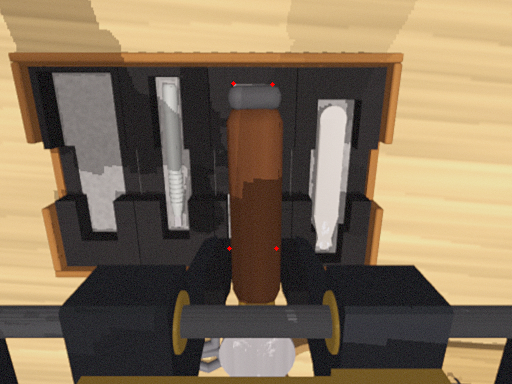

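The knife is held straight at column 256, with its tail at row 85 over its slot (red marks). The cutter and lathekin lie undisturbed. I lower it.

Call:
carry_out(plan=[{"rot":[0,0,0],"xyz":[0,-0.003,0.03],"grip":255},{"rot":[0,0,0],"xyz":[0,-0.003,0.065],"grip":255},{"rot":[0,0,0],"xyz":[0,-0.003,0.1],"grip":255},{"rot":[0,0,0],"xyz":[0,-0.003,0.12],"grip":255},{"rot":[0,0,0],"xyz":[0,-0.003,0.135],"grip":255},{"rot":[0,0,0],"xyz":[0,-0.003,0.145],"grip":255},{"rot":[0,0,0],"xyz":[0,-0.003,0.145],"grip":255},{"rot":[0,0,0],"xyz":[0,-0.003,0.145],"grip":255}])

```text
clock: 18.68
tool_pos: [0.5366, -0.2426, 0.0538]
eef_rot: [-0.039, 0.999, 0.0, 0.0]
contact_force: [0.4, -0.2, -1.1]
opening: 0.274
finger_force: 34.9
```

Run:
```python
from look import *
s6=np.load("pics/w9.npy",allow_pickle=True).item(); c=cam("wrist",s6)
P=cast(c,[[256,85]],s6['tool_pos'][2]+.007)[0]-s6['tool_pos'][:2]; print("tail rel TCP",P)
st=r.get_state(); print(st['tool_pos'],goal([.5365,-.2412,.05],np.radians(94.4)))
```

```text
tail rel TCP [-0.0812497 -0.0068311]
[ 0.53660781 -0.24261341  0.05384084] (array([-0.    ,  0.0014,  0.0038]), array([0.   , 0.   , 0.002]))
```

Call:
carry_out(plan=[{"rot":[0,0,0],"xyz":[-0.002,0.001,0.01],"grip":255},{"rot":[0,0,0],"xyz":[-0.002,0.001,0.018],"grip":255},{"rot":[0,0,0],"xyz":[-0.002,0.001,0.025],"grip":255},{"rot":[0,0,0],"xyz":[-0.002,0.001,0.029],"grip":255},{"rot":[0,0,0],"xyz":[-0.002,0.001,0.031],"grip":255},{"rot":[0,0,0],"xyz":[-0.002,0.001,0.032],"grip":255},{"rot":[0,0,0],"xyz":[-0.002,0.001,0.032],"grip":255}])

```text
clock: 19.27
tool_pos: [0.5377, -0.2422, 0.0236]
eef_rot: [-0.039, 0.999, -0.0, -0.0]
contact_force: [-4.1, 1.0, 16.4]
opening: 0.268
finger_force: 35.0
```

Call:
carry_out(plan=[{"rot":[0,0,0],"xyz":[0,0,-0.0015],"grip":255},{"rot":[0,0,0],"xyz":[0,0,-0.0015],"grip":180},{"rot":[0,0,0],"xyz":[0,0,-0.0015],"grip":150},{"rot":[0,0,0],"xyz":[0,0,-0.0015],"grip":140},{"rot":[0,0,0],"xyz":[0,0,-0.0015],"grip":140}])

```text
clock: 19.68
tool_pos: [0.538, -0.2423, 0.0229]
eef_rot: [-0.039, 0.999, 0.0, -0.0]
contact_force: [-0.1, -0.8, 0.2]
opening: 0.45
finger_force: 0.0
```

Call:
carry_out(plan=[{"rot":[0,0,0],"xyz":[0,0,-0.02],"grip":140},{"rot":[0,0,0],"xyz":[0,0,-0.05],"grip":140},{"rot":[0,0,0],"xyz":[0,0,-0.09],"grip":130},{"rot":[0,0,0],"xyz":[0,0,-0.13],"grip":120},{"rot":[0,0,0],"xyz":[0,0,-0.17],"grip":100},{"rot":[0,0,0],"xyz":[0,0,-0.178],"grip":100},{"rot":[0,0,0],"xyz":[0,0,-0.178],"grip":100}])

```text
clock: 20.27
tool_pos: [0.5401, -0.2428, 0.2043]
eef_rot: [-0.038, 0.999, -0.001, 0.003]
contact_force: [0.4, -0.1, -1.0]
opening: 0.611
finger_force: 0.0
```

Run:
```python
from look import *
im,c,st=shot("w10"); print(st['tool_pos'],st['opening'])
# pliers: rectangle centre (.431,.077), 13 deg; length 150 (-88..62): origin = centre+13mm
a=np.radians(13); o=np.array([.431,.077])+.013*np.array([np.cos(a),np.sin(a)]); print(o,goal([*o,.2],a+np.pi/2))
```

```text
[ 0.54006082 -0.24283485  0.20427574] 0.6110515107028555
[0.44366681 0.07992436] (array([0.0697, 0.3289, 0.0014]), array([-0.001,  0.002, -0.15 ]))
```

View pics/w10.png

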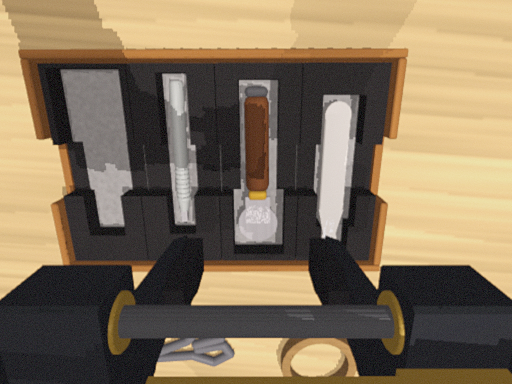

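The knife lies flat in its cut-out, with its tail at (257,90) and its blade at (257,222). Only the pliers are left.

Call:
carry_out(plan=[{"rot":[0,0,-0.05],"xyz":[0.008,0.04,0],"grip":100},{"rot":[0,0,-0.1],"xyz":[0.017,0.08,0],"grip":100},{"rot":[0,0,-0.15],"xyz":[0.025,0.12,0],"grip":100},{"rot":[0,0,-0.15],"xyz":[0.034,0.16,0],"grip":100},{"rot":[0,0,-0.15],"xyz":[0.042,0.2,0],"grip":100},{"rot":[0,0,-0.15],"xyz":[0.051,0.24,0],"grip":100},{"rot":[0,0,-0.15],"xyz":[0.059,0.28,0],"grip":100},{"rot":[0,0,-0.15],"xyz":[0.066,0.31,0],"grip":100}])

```text
clock: 20.98
tool_pos: [0.4457, 0.0646, 0.1994]
eef_rot: [-0.115, 0.993, 0.001, -0.002]
contact_force: [0.4, 0.7, -0.6]
opening: 0.611
finger_force: 0.0
```

Call:
carry_out(plan=[{"rot":[0,0,0],"xyz":[0.001,0.02,0],"grip":100},{"rot":[0,0,0],"xyz":[0.001,0.02,0],"grip":100},{"rot":[0,0,0],"xyz":[0.001,0.02,0],"grip":100},{"rot":[0,0,0],"xyz":[0.001,0.02,0],"grip":100},{"rot":[0,0,0],"xyz":[0.001,0.02,0],"grip":100}])

```text
clock: 21.4
tool_pos: [0.4427, 0.0791, 0.2003]
eef_rot: [-0.112, 0.994, -0.001, -0.001]
contact_force: [-0.1, 0.2, 0.6]
opening: 0.607
finger_force: 0.0
```

Run:
```python
from look import *
im,c,st=shot("w11"); print(st['tool_pos'],st['opening'])
```

```text
[0.44266766 0.07913058 0.20028236] 0.6071778488882277
```

View pics/w11.png

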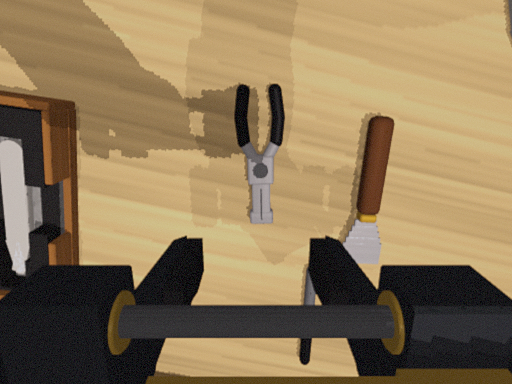

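The pliers have handle ends at (243,86) and (274,86), the joint bolt at (260,171) and the nose end at (261,222).

Run:
```python
from look import *
st=np.load("pics/w11.npy",allow_pickle=True).item(); c=cam("wrist",st)
t=cast(c,[[259,86],[261.5,222],[260.3,171]],.010); d=t[1]-t[0]; L=np.linalg.norm(d); d/=L; a=np.arctan2(d[1],d[0]); o=t[0]+d*(.088+(L-.15)/2)
print(L,np.degrees(a),o,t[2]); print(goal([*o,.005],a+np.pi/2))
```

```text
0.1459632012346474 14.155853568612722 [0.44223578 0.08360745] [0.44307389 0.08352741]
(array([-0.0007,  0.0045,  0.1955]), array([-0.001, -0.002, -0.023]))
```

Call:
carry_out(plan=[{"rot":[0,0,-0.023],"xyz":[-0.001,0.004,0.04],"grip":100},{"rot":[0,0,-0.023],"xyz":[-0.001,0.004,0.08],"grip":100},{"rot":[0,0,-0.023],"xyz":[-0.001,0.004,0.12],"grip":100},{"rot":[0,0,-0.023],"xyz":[-0.001,0.004,0.155],"grip":100},{"rot":[0,0,-0.023],"xyz":[-0.001,0.004,0.18],"grip":100},{"rot":[0,0,-0.023],"xyz":[-0.001,0.004,0.192],"grip":100},{"rot":[0,0,-0.023],"xyz":[-0.001,0.004,0.195],"grip":100},{"rot":[0,0,-0.023],"xyz":[-0.001,0.004,0.195],"grip":100}])

```text
clock: 22.12
tool_pos: [0.4405, 0.0823, 0.0097]
eef_rot: [-0.125, 0.992, -0.003, -0.006]
contact_force: [-0.1, -0.4, -0.3]
opening: 0.609
finger_force: 0.0
```

Call:
carry_out(plan=[{"rot":[0,0,0],"xyz":[0,0,0],"grip":255},{"rot":[0,0,0],"xyz":[0,0,0],"grip":255},{"rot":[0,0,0],"xyz":[0,0,0],"grip":255},{"rot":[0,0,0],"xyz":[0,0,0],"grip":255},{"rot":[0,0,0],"xyz":[0,0,0],"grip":255},{"rot":[0,0,0],"xyz":[0,0,0],"grip":255}], squeeze=45)

```text
clock: 22.62
tool_pos: [0.4406, 0.0831, 0.011]
eef_rot: [-0.125, 0.992, -0.003, -0.005]
contact_force: [-0.0, -0.4, 2.6]
opening: 0.298
finger_force: 45.0
```

```bash
python3 -c "
from h import *
print(r.get_state()['tool_pos'],goal([.5488,-.4017,.2],np.radians(94.4)))"
```

```text
[0.44058225 0.08310157 0.01102945] (array([ 0.0176, -0.4972, -0.1869]), array([-0.005, -0.011,  0.174]))
```

The arm stopped high, at 11 mm, and is slightly tilted, so the grip is shallow. I check the joints.

```bash
python3 -c "
from h import *
s=r.get_state();print(s['q'].round(3),s['tool_pos'],R.from_quat(s['eef_rot']).as_matrix()[:,2])"
```

```text
[-0.196  0.933 -0.155  2.213  1.471  0.128  0.062] [0.44058225 0.08310157 0.01102945] [-0.00983878 -0.00648373 -0.99993058]
```

Call:
carry_out(plan=[{"rot":[0,0,0],"xyz":[0,0,0],"grip":200},{"rot":[0,0,0],"xyz":[0,0,0],"grip":150},{"rot":[0,0,0],"xyz":[0,0,0],"grip":120},{"rot":[0,0,0],"xyz":[0,0,0],"grip":120},{"rot":[0,0,0],"xyz":[0,0,0],"grip":120}])

```text
clock: 23.03
tool_pos: [0.4401, 0.0835, 0.0106]
eef_rot: [-0.125, 0.992, -0.002, -0.006]
contact_force: [0.1, 0.2, -0.4]
opening: 0.527
finger_force: 0.0
```

```bash
python3 -c "
from h import *
s=r.get_state();print(s['q'].round(3),s['tool_pos'],goal([.4422,.0836,.005],np.radians(104.2)))"
```

```text
[-0.196  0.934 -0.156  2.213  1.472  0.128  0.06 ] [0.44014867 0.08350074 0.01063128] (array([-0.0021, -0.0004,  0.0056]), array([-0.003, -0.012,  0.004]))
```

Call:
carry_out(plan=[{"rot":[-0.003,-0.012,0],"xyz":[-0.002,0,0.006],"grip":120},{"rot":[-0.003,-0.012,0],"xyz":[-0.002,0,0.006],"grip":120},{"rot":[-0.003,-0.012,0],"xyz":[-0.002,0,0.006],"grip":120},{"rot":[-0.003,-0.012,0],"xyz":[-0.002,0,0.006],"grip":120},{"rot":[-0.003,-0.012,0],"xyz":[-0.002,0,0.006],"grip":120},{"rot":[-0.003,-0.012,0],"xyz":[-0.002,0,0.006],"grip":120}])

```text
clock: 23.53
tool_pos: [0.4422, 0.0838, 0.0048]
eef_rot: [-0.125, 0.992, -0.0, 0.0]
contact_force: [-0.5, -0.6, 0.2]
opening: 0.526
finger_force: 0.0
```

```bash
python3 -c "
from h import *
s=r.get_state();print(s['q'].round(3),s['tool_pos'],goal([.4422,.0836,.005],np.radians(104.2)))"
```

```text
[-0.173  0.948 -0.188  2.217  1.668  0.154 -0.132] [0.44216708 0.08382331 0.00476744] (array([ 0.    , -0.0002, -0.0002]), array([-0.   ,  0.   ,  0.003]))
```

That reached 5 mm, upright. I close again and lift.

Call:
carry_out(plan=[{"rot":[0,0,0],"xyz":[0,0,0],"grip":255},{"rot":[0,0,0],"xyz":[0,0,0],"grip":255},{"rot":[0,0,0],"xyz":[0,0,0],"grip":255},{"rot":[0,0,0],"xyz":[0,0,0],"grip":255},{"rot":[0,0,0],"xyz":[0,0,0],"grip":255},{"rot":[0,0,0],"xyz":[0,0,0],"grip":255}], squeeze=45)

```text
clock: 24.03
tool_pos: [0.4421, 0.0838, 0.0047]
eef_rot: [-0.125, 0.992, -0.0, 0.0]
contact_force: [1.4, -0.8, 0.6]
opening: 0.312
finger_force: 45.0
```

Call:
carry_out(plan=[{"rot":[0,0,0],"xyz":[0,0,-0.01],"grip":255},{"rot":[0,0,0],"xyz":[0,0,-0.025],"grip":255},{"rot":[0,0,0],"xyz":[0,0,-0.045],"grip":255},{"rot":[0,0,0],"xyz":[0,0,-0.07],"grip":255},{"rot":[0,0,0],"xyz":[0,0,-0.1],"grip":255},{"rot":[0,0,0],"xyz":[0,0,-0.13],"grip":255},{"rot":[0,0,0],"xyz":[0,0,-0.16],"grip":255},{"rot":[0,0,0],"xyz":[0,0,-0.19],"grip":255}])

```text
clock: 24.7
tool_pos: [0.4412, 0.0833, 0.1959]
eef_rot: [-0.125, 0.992, 0.0, -0.001]
contact_force: [1.4, -0.4, -2.0]
opening: 0.309
finger_force: 45.0
```

Call:
carry_out(plan=[{"rot":[0,0,0],"xyz":[0,0,-0.005],"grip":255},{"rot":[0,0,0],"xyz":[0,0,-0.005],"grip":255}])

```text
clock: 24.87
tool_pos: [0.4429, 0.0837, 0.2008]
eef_rot: [-0.125, 0.992, 0.0, 0.002]
contact_force: [-0.2, -0.1, -1.7]
opening: 0.31
finger_force: 45.0
```

```bash
python3 -c "
from h import *
s=r.get_state();print(s['q'].round(3),s['tool_pos'],goal([.5488,-.4017,.2],np.radians(94.4)))"
```

```text
[ 0.173  0.613 -0.725  2.101  0.668  0.666  0.813] [0.44290452 0.08370517 0.20080306] (array([ 0.0176, -0.4965,  0.0009]), array([0.   , 0.004, 0.173]))
```

Call:
carry_out(plan=[{"rot":[0,0,0],"xyz":[0.001,-0.03,0],"grip":255},{"rot":[0,0,0],"xyz":[0.002,-0.065,0],"grip":255},{"rot":[0,0,0],"xyz":[0.004,-0.105,0],"grip":255},{"rot":[0,0,0],"xyz":[0.005,-0.145,0],"grip":255},{"rot":[0,0,0],"xyz":[0.007,-0.185,0],"grip":255},{"rot":[0,0,0],"xyz":[0.008,-0.225,0],"grip":255},{"rot":[0,0,0],"xyz":[0.009,-0.265,0],"grip":255},{"rot":[0,0,0],"xyz":[0.01,-0.3,0],"grip":255}])

```text
clock: 25.53
tool_pos: [0.5056, -0.2125, 0.1969]
eef_rot: [-0.124, 0.992, -0.0, -0.002]
contact_force: [0.9, 0.0, -1.8]
opening: 0.312
finger_force: 45.0
```

Call:
carry_out(plan=[{"rot":[0,0,0.04],"xyz":[0.001,-0.035,0],"grip":255},{"rot":[0,0,0.08],"xyz":[0.002,-0.075,0],"grip":255},{"rot":[0,0,0.13],"xyz":[0.004,-0.115,0],"grip":255},{"rot":[0,0,0.173],"xyz":[0.006,-0.155,0],"grip":255},{"rot":[0,0,0.173],"xyz":[0.007,-0.185,0],"grip":255},{"rot":[0,0,0.173],"xyz":[0.008,-0.196,0],"grip":255},{"rot":[0,0,0.173],"xyz":[0.008,-0.196,0],"grip":255},{"rot":[0,0,0.173],"xyz":[0.008,-0.196,0],"grip":255}])

```text
clock: 26.2
tool_pos: [0.5469, -0.4002, 0.1968]
eef_rot: [-0.039, 0.999, 0.001, -0.002]
contact_force: [0.7, 0.5, -2.6]
opening: 0.308
finger_force: 45.0
```

Call:
carry_out(plan=[{"rot":[0,0,0],"xyz":[0,0,0],"grip":255},{"rot":[0,0,0],"xyz":[0,0,0],"grip":255},{"rot":[0,0,0],"xyz":[0,0,0],"grip":255}])

```text
clock: 26.45
tool_pos: [0.5482, -0.3993, 0.1996]
eef_rot: [-0.041, 0.999, 0.0, -0.0]
contact_force: [0.4, 0.0, -2.3]
opening: 0.31
finger_force: 45.0
```

Run:
```python
from look import *
im,c,st=shot("w12"); print(st['tool_pos'],st['opening'],st['q'].round(2))
ce=np.array([.5396,-.2811]); a=np.radians(4.4); X=np.array([np.cos(a),np.sin(a)]);Y=np.array([-X[1],X[0]])
for x,y in((-.096,-.087),(-.096,-.153),(.07,-.101),(.07,-.139)):
    p=ce+x*X+y*Y; q=proj(c,[*p,.015])[0]; cv2.circle(im,tuple(int(v) for v in q),2,(0,0,255),-1)
cv2.imwrite("pics/w12d.png",im)
print(goal([.5488,-.4007,.06],np.radians(94.4)))
```

```text
[ 0.54819083 -0.39930305  0.19958978] 0.30963977564487005 [ 0.91  0.89 -0.73  1.41  0.63  1.08  1.72]
(array([-0.0006, -0.001 ,  0.1398]), array([ 0.   , -0.   ,  0.004]))
```

View pics/w12d.png

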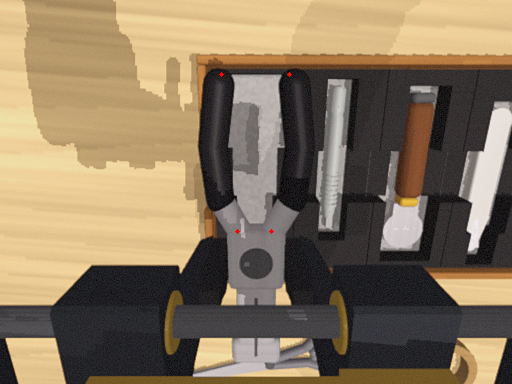

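The pliers are held straight, with handle ends at (217,70) and (297,70), over their cut-out (red marks). I lower them.

Call:
carry_out(plan=[{"rot":[0,0,0],"xyz":[-0.001,-0.001,0.03],"grip":255},{"rot":[0,0,0],"xyz":[-0.001,-0.001,0.065],"grip":255},{"rot":[0,0,0],"xyz":[-0.001,-0.001,0.1],"grip":255},{"rot":[0,0,0],"xyz":[-0.001,-0.001,0.12],"grip":255},{"rot":[0,0,0],"xyz":[-0.001,-0.001,0.135],"grip":255},{"rot":[0,0,0],"xyz":[-0.001,-0.001,0.145],"grip":255},{"rot":[0,0,0],"xyz":[-0.001,-0.001,0.145],"grip":255},{"rot":[0,0,0],"xyz":[-0.001,-0.001,0.145],"grip":255}])

```text
clock: 27.17
tool_pos: [0.5498, -0.402, 0.0555]
eef_rot: [-0.039, 0.999, -0.0, 0.001]
contact_force: [-0.0, 0.6, -1.9]
opening: 0.308
finger_force: 45.0
```

Run:
```python
from look import *
s6=np.load("pics/w12.npy",allow_pickle=True).item(); c=cam("wrist",s6)
P=cast(c,[[257,69],[256,362],[256,263]],s6['tool_pos'][2]+.006)-s6['tool_pos'][:2]; print("handle end,nose,bolt rel TCP",P)
st=r.get_state(); print(st['tool_pos'],goal([.5488,-.4007,.05],np.radians(94.4)))
```

```text
handle end,nose,bolt rel TCP [[-8.74663819e-02 -6.96116330e-03]
 [ 6.24825486e-02  4.89478292e-03]
 [ 1.45570296e-03 -9.72651216e-05]]
[ 0.54982425 -0.40204915  0.05549837] (array([0.0009, 0.0014, 0.0055]), array([-0.001,  0.001,  0.002]))
```

Grasp exact (-87.5/+62.5 mm). Slow final lowering.

Call:
carry_out(plan=[{"rot":[0,0,0],"xyz":[0.001,0.001,0.01],"grip":255},{"rot":[0,0,0],"xyz":[0.001,0.001,0.018],"grip":255},{"rot":[0,0,0],"xyz":[0.001,0.001,0.025],"grip":255},{"rot":[0,0,0],"xyz":[0.001,0.001,0.03],"grip":255},{"rot":[0,0,0],"xyz":[0.001,0.001,0.0325],"grip":255},{"rot":[0,0,0],"xyz":[0.001,0.001,0.034],"grip":255},{"rot":[0,0,0],"xyz":[0.001,0.001,0.034],"grip":255}])

```text
clock: 27.75
tool_pos: [0.5481, -0.4011, 0.0209]
eef_rot: [-0.039, 0.999, -0.0, 0.0]
contact_force: [-0.1, -0.7, -1.4]
opening: 0.316
finger_force: 45.0
```

Call:
carry_out(plan=[{"rot":[0,0,0],"xyz":[0,0,0.0005],"grip":255},{"rot":[0,0,0],"xyz":[0,0,0.001],"grip":255},{"rot":[0,0,0],"xyz":[0,0,0.0015],"grip":255},{"rot":[0,0,0],"xyz":[0,0,0.0015],"grip":255}])

```text
clock: 28.08
tool_pos: [0.5482, -0.4012, 0.0208]
eef_rot: [-0.039, 0.999, -0.0, 0.0]
contact_force: [-3.5, 1.8, 8.4]
opening: 0.308
finger_force: 45.0
```

Floor reached at 8 N. I release and lift clear.

Call:
carry_out(plan=[{"rot":[0,0,0],"xyz":[0,0,-0.001],"grip":255},{"rot":[0,0,0],"xyz":[0,0,-0.001],"grip":180},{"rot":[0,0,0],"xyz":[0,0,-0.001],"grip":150},{"rot":[0,0,0],"xyz":[0,0,-0.001],"grip":140},{"rot":[0,0,0],"xyz":[0,0,-0.001],"grip":140}])

```text
clock: 28.5
tool_pos: [0.5482, -0.4011, 0.02]
eef_rot: [-0.039, 0.999, -0.0, 0.0]
contact_force: [-0.3, -0.7, -0.4]
opening: 0.449
finger_force: 0.0
```

Call:
carry_out(plan=[{"rot":[0,0,0],"xyz":[0,0,-0.02],"grip":140},{"rot":[0,0,0],"xyz":[0,0,-0.05],"grip":140},{"rot":[0,0,0],"xyz":[0,0.01,-0.09],"grip":130},{"rot":[0,0,0],"xyz":[0,0.04,-0.12],"grip":120},{"rot":[0,0,0],"xyz":[0,0.07,-0.14],"grip":100},{"rot":[0,0,0],"xyz":[0,0.1,-0.17],"grip":100},{"rot":[0,0,0],"xyz":[0,0.1,-0.18],"grip":100},{"rot":[0,0,0],"xyz":[0,0.1,-0.18],"grip":100}])

```text
clock: 29.17
tool_pos: [0.5427, -0.2996, 0.2037]
eef_rot: [-0.041, 0.999, -0.001, 0.003]
contact_force: [0.3, -0.2, -0.8]
opening: 0.606
finger_force: 0.0
```

Run:
```python
from look import *
im,c,st=shot("w13"); print(st['tool_pos'],st['opening'])
```

```text
[ 0.54268999 -0.29958695  0.20373093] 0.6059538741533316
```

View pics/w13.png

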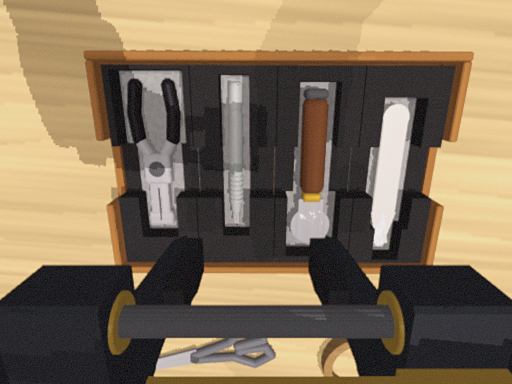

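All four tools lie flat in their cut-outs: pliers (155,150), cutter (235,150), knife (312,160) and lathekin (390,170). Handing in.

```bash
python3 -c "
from plant import r
print(r.finish_job())"
```

```text
the job is handed in; nothing more can be done
None
```

The glass cutter, lathekin, lead knife and running pliers each lie flat in their own cut-outs, pointing the right way; I never touched the marker or putty knife, and I handed the job in at about 29 s.

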